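# Free the filter panel at the coffee bar

### The job

The water filter under the wider of the two metal access panels is due for a change. Take the screwdriver out of its wooden holder, use it to turn the slotted fastener in front of the wide panel a quarter turn anticlockwise (seen from above) so that the panel pops up, then stand the screwdriver upright in its holder again. Do not turn the narrow panel's fastener or disturb the milk pitcher and the glass.

Things in the scene. Friction and masses are not known exactly. Their poses are not given: they have to be found in the camera images.
- driver_grip (a point): Centre of the handle of the loose screwdriver (120 g), standing blade down in the wooden holder. Black handle 34 mm (its x) by 22 mm (its y) by 70 mm high: grip it from above across the 22 mm. This point is 35 mm below the handle's top, 84 mm above the blade's tip. A 48 mm round collar under the handle has its underside 40 mm below this point. z up the tool; a half turn about z is the same.
- driver_tip (a point): Middle of the lower edge of the screwdriver's steel blade, on the tool's axis, same axes: the blade is 24 mm wide (along x), 4 mm thick (along y) and 15 mm long, below a 10 mm shank; z up the tool. The collar's underside is 44 mm above this point.
- holder_mouth (a point): Centre of the mouth of the fixed wooden holder: a block 50 mm square, 60 mm high (foot 70 mm square, 6 mm high) with a square pocket 34 mm wide; this point is level with its rim, 60 mm above the counter. x, y along its sides, z up. Stored, the screwdriver's collar rests on the rim, in any yaw, blade clear of the bottom (driver_grip 40 mm above this point).
- fastener_wide_slot (a point): Middle of the slot's floor (43 mm above the counter) in the wide panel's fastener: a slotted metal head 42 mm across on top of the wide steel box (170 deep, 200 wide, 40 high), 30 mm from its robot-side edge, midway. x along the slot, z up. Slot open at both ends, 8 mm wide at the floor, flaring to 15 mm at the top, 12 mm higher. Lower the lined-up blade to the floor; about 10 degrees of play.
- fastener_wide (a joint): Turn of the wide panel's fastener, rad, anticlockwise from above: starts at 0 to 0.15 (locked), free from about a quarter turn, end stop at 1.75. Light friction (0.08 N m), stays where left. Its cam raises the near edge of the aluminium panel (100 by 180 mm, just beyond the fastener) by about 12 mm.
- fastener_narrow_slot (a point): The same point of the like fastener of the narrow service box (110 mm wide, otherwise the same size, panel 90 mm wide): a bystander, not to be turned.
- fastener_narrow (a joint): Turn of the narrow panel's fastener, rad, same sense; must stay as it is.
- pitcher_mid (a point): Centre (half-way up) of the steel milk pitcher with a handle, 76 mm across and 100 mm high, standing on the counter: a bystander.
- tumbler_mid (a point): Centre (half-way up) of the drinking glass, 70 mm across and 85 mm high, standing on the counter: a bystander.

How it is judged (in metres and radians):
On the way:
1. the wide panel's fastener has been turned a quarter turn (at least 1.15 rad) with the screwdriver's blade in its slot (tip within 15 mm of the middle of the slot's floor) (value of joint fastener_wide above 1.15 rad and distance between driver_tip and fastener_wide_slot below 0.015 m), for 0.1 s.
At the end, for the whole second after the job is handed in: The wide panel's fastener stands turned by at least 1.15 rad, and the screwdriver is back in its holder: upright within 10 degrees, its axis within 15 mm of the middle of the mouth, its collar down on the rim (within 10 mm) (value of joint fastener_wide above 1.15 rad and horizontal distance between driver_grip and holder_mouth below 0.015 m and z of driver_grip in the frame of holder_mouth between 0.03 and 0.05 m and angle between driver_grip's own z axis and vertical below 0.18 rad); the robot touches nothing.
It fails at once if the narrow panel's fastener is turned (beyond 0.35 rad) (value of joint fastener_narrow above 0.35 rad).
It fails at once if the milk pitcher is moved by more than 30 mm (distance of pitcher_mid from where it was at the start of the episode above 0.03 m).
It fails at once if the glass is moved by more than 30 mm (distance of tumbler_mid from where it was at the start of the episode above 0.03 m).
It also fails if it takes over 45 s, if anything falls off the work surface, if the arm or the gripper's body presses on something with over 40 N, if the wrist force passes 120 N, or if a joint passes its speed limit or range.

### The arm

A 6-joint arm with a two-finger parallel gripper is mounted at the origin on the work surface. World frame = base frame: x ahead of the robot, y to its left, z up, the work surface at z = 0. Lengths are in mm, angles in rad, forces in N, time in s.
With the tool pointing down it reaches from about 350 to 775 mm from the base axis. Payload 7.3 kg.
Tool frame: the origin (TCP) lies between the finger pads; the fingertips stand 8 mm ahead of it and the grasp point (between the pads) lies 11 mm behind it; y points along the fingers, z is the direction in which the jaws open and shut, and the axes are right-handed (so a half turn about y gives the same grasp; the last joint's range is limited). The gripper opens to 92 mm and grips with 3 to 60 N. Pads are 19 mm wide; open, the fingers measure 130 mm over their backs; the gripper's body (75 mm by 190 mm) begins 47 mm behind the grasp point.
Start: joints at [-1.381, 0.342, 1.524, -0, 1.275, -0.146], TCP at [173.023, -495.689, 234.741] pointing down, gripper open.
Joint ranges: [-2.53, 2.53], [-0.77, 2.02], [0.04, 2.7], [-1, 4.14], [0.28, 2.66], [-3.11, 3.11]. Speed limits (rad/s): [2.57, 2.57, 3.14, 3.14, 3.14, 3.14].

### API

Orientations are given as [roll, pitch, yaw] about the fixed x, y, z axes, in that order (R = Rz(yaw) Ry(pitch) Rx(roll)).
In Python, from plant import bot, vision, job gives the robot as it stands. The module is installed in compiled form; this text tells all that it offers.
- The arm moves only by the tool arm_command, never from a script. Its argument "deltas" is a list of rows, each a list of 4 numbers: the shift along the tool's x, y, z in m, then the turn about the tool's y in degrees. In form: [[x, y, z, twist], ...]. A call has 1 to 5 rows; each row shifts and turns the commanded pose from where the row before left it, along the tool's axes as they then stand; what a row does not reach is not made up. A row lasts 1/10 s, in which the tool goes at most 50 mm and 8.59 degrees, less where a joint would pass 70% of its speed; a pose out of reach is approached as far as the arm can. A call is refused whole if a number of a shift passes 0.05 or a number of a turn 8.59, either way. A call with a gripper value outside its range is refused whole. "claw" is the closure in counts, from 0 (fully open) to 255 (shut), set as the call begins (left out, the last holds). The fingers move at their own pace and stop on an object; the grip force is fixed at half the most. Time passes only in rows, so rows that do not move let the fingers close. It gives the time, the measured TCP pose, the force and the opening at its end, in the units of the state.
- bot.get_obs(): the state, without advancing time (a new reading comes with each control period).
- vision.capture(name): name is "scene" or "top" or "wrist"; returns a dict with "img" (420x560x3 uint8, red, green, blue), "camera_matrix" (3x3 intrinsics, pixels), "world_to_cam" (4x4, takes a point from world to camera coordinates); the wrist camera has in their place "mount" (4x4, takes a point from camera to tool coordinates, whose origin is the TCP and whose axes are the tool frame's). Camera axes: x right, y down, z forward; pixel columns grow to the right and rows downward; lengths in mm; the calibration is good to about 2 mm. The wrist camera is an equidistant fisheye: a pixel r from the principal point sees the ray r / f radians off the axis. A picture is of the moment at which its call begins: read the wrist's pose just before it. There is no depth.
- job.close_job(): hands the job in, once; it reports no verdict.
Trained networks look in a picture, given as the dict that the camera call returned (one of the last four; its "shot" number tells which), for a name from the list of things; names that differ only in an ending like _2 or _b are one class to them, and where a whole thing is asked for, a point or a joint stands for the part that bears it (a point fixed in the world has none). Each returns a list of dicts, best first, with "confidence" (0 to 1); they miss things now and then, are a little off and sometimes report something else, mostly with a low value. They report only what shows in the picture. A call takes as long as a camera call.
- vision.find_in(picture, name): "xyz" ([x, y, z] in mm, in the coordinates of the camera as it stood for that picture, good to about 4 mm: the middle of the surface that is visible of it).
- vision.regions_of(picture, name): "mask" (420x560 bool, what is visible of it).
The state is a dict: "time": time; "joint_positions": joint angles; "dq": joint speeds; "tau": joint torques, N m; "tool_pos": TCP position; "tcp_rot": TCP orientation; "contact_force": force on the tool from outside, world axes, zero at the start; "moment": the same for the moment, N m; "grip_width": finger opening in mm.
Only numpy, scipy, OpenCV 4.12 (cv2) and the standard library are available. Lean on these libraries where they do the work, as an engineer would, in place of code of your own. Each camera call takes 0.05 s, during which the arm holds its last target. There are 200 camera calls.

## Working session

There is one attempt and no reset: what is moved stays moved. The work goes in short steps, Python scripts to look and compute and a tool call to move; the robot and the scene stay as the last step left them, time stands still between calls to the robot, and variables do not carry over. Pictures are saved under pics/ and viewed, about 8 in all and at most 12, crops included, and the job is handed in when it is done.

Besides the shell and the picture viewer there is one more tool, called after "Request:" in YAML: its name, and indented under it one key for each argument. arm_command: Moves the arm, as the interface text tells. Its arguments: {"type":"object","properties":{"deltas":{"type":"array","items":{"type":"array","items":{"type":"number"}}},"claw":{"type":"number"}},"required":["deltas"]}

```bash
mkdir -p pics; cat > h.py <<'E'
import numpy as np, cv2
from plant import bot, vision, job
from scipy.spatial.transform import Rotation as R
def Ttool(o):
    T=np.eye(4);T[:3,:3]=R.from_euler('xyz',o["tcp_rot"]).as_matrix();T[:3,3]=o["tool_pos"];return T
def shot(n):
    o=bot.get_obs();p=vision.capture(n)
    p["c2w"]=Ttool(o)@np.array(p["mount"]) if n=="wrist" else np.linalg.inv(p["world_to_cam"])
    return p
def save(p,f): cv2.imwrite("pics/"+f,p["img"][:,:,::-1])
def find(p,n): return [(np.round((p["c2w"]@np.r_[d["xyz"],1])[:3],1),round(d["confidence"],2)) for d in vision.find_in(p,n)]
E
python3 - <<'E'
from h import *
o=bot.get_obs();print(o["time"],o["tool_pos"],o["tcp_rot"],Ttool(o)[:3,:3].round(3),o["grip_width"])
for c in("scene","top"):
    p=shot(c);save(p,c+"1.png")
    for n in("driver_grip","holder_mouth","fastener_wide_slot","fastener_wide","fastener_narrow_slot","pitcher_mid","tumbler_mid"):print(c,n,find(p,n)[:3])
E
```

```text
0.0 [ 172.94226297 -495.26485425  234.03493194] [-1.57236074e+00  2.22903942e-04 -2.80578743e+00] [[-0.944 -0.     0.33 ]
 [-0.33   0.002 -0.944]
 [-0.    -1.    -0.002]] 91.86259847098847
scene driver_grip [(array([466.7, 108.2,  98.7]), 0.68)]
scene holder_mouth [(array([480. , 118.5,  23.3]), 0.92)]
scene fastener_wide_slot [(array([ 604.4, -168.8,   54.9]), 0.65)]
scene fastener_wide [(array([ 604.9, -167.5,   48.8]), 0.72), (array([ 471.7, -350.8,   64.2]), 0.29)]
scene fastener_narrow_slot [(array([583.3, 125.1,  53.2]), 0.68), (array([ 605.3, -167.9,   54.8]), 0.44)]
scene pitcher_mid [(array([ 470.6, -352.5,   66.4]), 0.6)]
scene tumbler_mid [(array([478.6, 396.3,  55. ]), 0.93), (array([469.2, 105.9,  98.5]), 0.56)]
top driver_grip [(array([456.5,  92.1, 114.3]), 0.79)]
top holder_mouth [(array([468.8,  84.4,   8.5]), 0.78)]
top fastener_wide_slot [(array([ 605.1, -169.5,   55. ]), 0.63)]
top fastener_wide [(array([584.3, 120. ,  51. ]), 0.65), (array([ 604.6, -169.4,   53.9]), 0.5)]
top fastener_narrow_slot [(array([581.7, 121.4,  53.5]), 0.53)]
top pitcher_mid [(array([ 464.9, -380.8,   52.4]), 0.93)]
top tumbler_mid [(array([495.3, 413.8,  50.5]), 0.92)]
```

View pics/scene1.png

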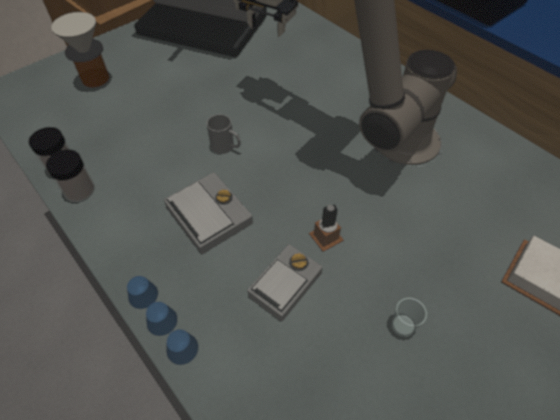

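View pics/top1.png

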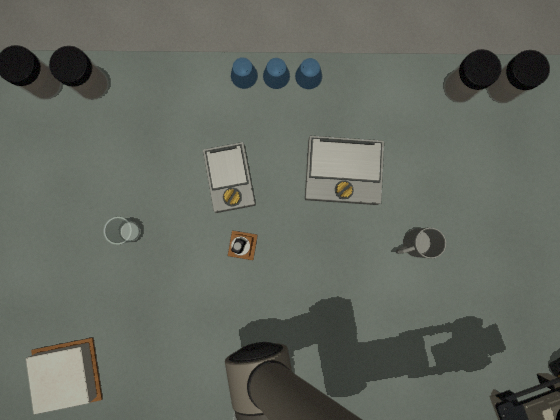

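Wide fastener is at top-view pixel (344,189), the narrow one at (232,197) and the screwdriver in its holder at (242,246). The pitcher (425,242) and glass (123,230) are well clear. I'll move above the screwdriver for a close look.

Request:
arm_command:
  deltas:
    - [-0.03,0,-0.017,0]
    - [-0.03,0,-0.017,0]
    - [-0.03,0,-0.017,0]
    - [-0.03,0,-0.017,0]
    - [-0.03,0,-0.017,0]
  claw: 0

```text
time: 1.3
tool_pos: [287.3, -364.9, 234.9]
tcp_rot: [-1.57, 0.0, -2.806]
contact_force: [0.9, -0.8, 0.3]
grip_width: 91.9
```

Request:
arm_command:
  deltas:
    - [-0.03,0,-0.017,0]
    - [-0.03,0,-0.017,0]
    - [-0.03,0,-0.017,0]
    - [-0.03,0,-0.017,0]
    - [-0.03,0,-0.017,0]

```text
time: 1.8
tool_pos: [401.1, -235.2, 234.9]
tcp_rot: [-1.57, 0.0, -2.806]
contact_force: [0.3, -1.1, 0.6]
grip_width: 91.8
```

Request:
arm_command:
  deltas:
    - [-0.017,0,-0.03,0]
    - [-0.017,0,-0.03,0]
    - [-0.017,0,-0.03,0]
    - [-0.017,0,-0.03,0]
    - [-0.017,0,-0.03,0]

```text
time: 2.3
tool_pos: [431.2, -65.3, 234.9]
tcp_rot: [-1.57, 0.0, -2.806]
contact_force: [0.9, -0.7, -0.2]
grip_width: 91.4
```

Request:
arm_command:
  deltas:
    - [-0.017,0,-0.03,0]
    - [-0.017,0,-0.03,0]
    - [-0.017,0,-0.03,0]
    - [-0.017,0,-0.03,0]
    - [0,0,0,0]

```text
time: 2.8
tool_pos: [456.0, 72.1, 234.8]
tcp_rot: [-1.572, 0.001, -2.802]
contact_force: [0.1, -0.4, 0.0]
grip_width: 92.1
```

```bash
python3 - <<'E'
from h import *
o=bot.get_obs();print(o["time"],o["tool_pos"],o["tcp_rot"],o["joint_positions"])
p=shot("wrist");save(p,"w1.png");print(p["camera_matrix"],p["mount"])
for n in("driver_grip","holder_mouth","fastener_narrow_slot","fastener_wide_slot"):print(n,find(p,n)[:3])
m=vision.regions_of(p,"driver_grip")
for d in m[:2]:print(d["confidence"],d["mask"].sum(),np.argwhere(d["mask"]).mean(0))
E
```

```text
2.8 [455.98878068  72.11439118 234.77127423] [-1.57154537e+00  8.70994363e-04 -2.80169035e+00] [-1.00882906e-02  2.25534850e-01  1.68817993e+00  1.06446635e-03
  1.22731670e+00  1.22044721e+00]
[[325.1922621    0.         281.75031461]
 [  0.         325.1922621  207.13147909]
 [  0.           0.           1.        ]] [[-1.04921879e-03  9.66393615e-01  2.57064738e-01 -6.91570545e+01]
 [-1.51998094e-05 -2.57064894e-01  9.66394143e-01 -1.50029810e+02]
 [ 9.99999449e-01  1.01005155e-03  2.84406315e-04 -6.92450985e-01]
 [ 0.00000000e+00  0.00000000e+00  0.00000000e+00  1.00000000e+00]]
driver_grip [(array([464.3,  96.7, 131.1]), 0.75)]
holder_mouth [(array([479. ,  99.5,   7.4]), 0.78), (array([ 606.4, -166.8,   50.3]), 0.33)]
fastener_narrow_slot [(array([586.5, 121.5,  52.8]), 0.6)]
fastener_wide_slot [(array([ 603.2, -166.5,   52.9]), 0.75)]
0.85 2047 [186.39032731 256.75427455]
```

View pics/w1.png

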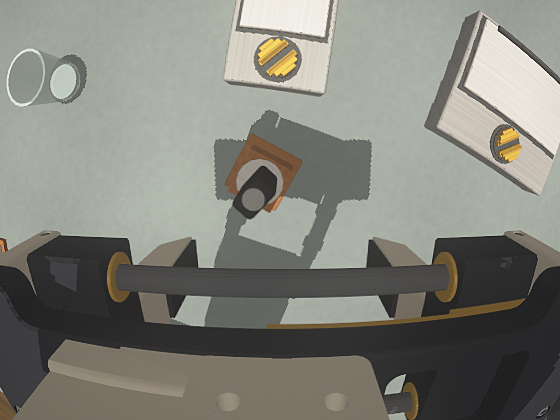

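Wrist view: driver top at (253,200), collar and holder around (262,175), narrow fastener (278,60), wide fastener (507,145). I'll rectify these to metric views to measure axes and yaws.

```bash
cat >> h.py <<'E'
def ortho(p,cx,cy,z,half=40,s=4):
    """image up = world +x, image left = +y ; s px per mm"""
    n=int(2*half*s);r=(np.arange(n)+.5)/s-half
    X,Y=np.meshgrid(cx-r,cy-r,indexing='ij')
    P=np.linalg.inv(p["c2w"])@np.stack([X.ravel(),Y.ravel(),np.full(n*n,z),np.ones(n*n)])
    K=p["camera_matrix"]
    if "mount" in p:
        rr=np.hypot(P[0],P[1]);k=np.arctan2(rr,P[2])/rr
    else: k=1/P[2]
    u=(K[0][0]*P[0]*k+K[0][2]).reshape(n,n).astype(np.float32);v=(K[1][1]*P[1]*k+K[1][2]).reshape(n,n).astype(np.float32)
    g=cv2.remap(p["img"],u,v,cv2.INTER_CUBIC)
    for i in range(0,n,10*s): g[i,:]=g[i,:]//2+60; g[:,i]=g[:,i]//2+60
    return g
E
python3 - <<'E'
from h import *
p=shot("wrist")
a=[ortho(p,465,97,135,35,4),ortho(p,465,97,62,35,4),ortho(p,586,121,55,35,4),ortho(p,604,-167,55,35,4)]
g=np.vstack([np.hstack(a[:2]),np.hstack(a[2:])]);cv2.imwrite("pics/o1.png",g[:,:,::-1])
E
```

```text
(no output)
```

View pics/o1.png

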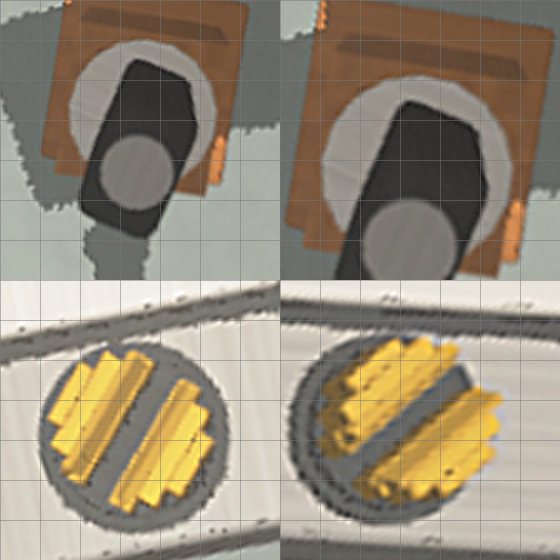

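Request:
arm_command:
  deltas:
    - [-0.01,0,-0.024,0]
    - [0,0,0,7.6]
    - [0,0,0,7.6]
    - [0,0,0,7.6]
    - [0,0,0,7.6]

```text
time: 3.65
tool_pos: [457.3, 94.2, 234.7]
tcp_rot: [-1.571, 0.0, 2.94]
contact_force: [0.2, 0.3, 0.6]
grip_width: 92.0
```

Request:
arm_command:
  deltas:
    - [0,0,0,7.6]
    - [0,0,0,7.6]
    - [0,0.03,0,0]
    - [0,0,0,0]
    - [0,0,0,0]

```text
time: 4.15
tool_pos: [457.1, 94.4, 204.9]
tcp_rot: [-1.57, -0.001, 2.681]
contact_force: [-0.2, 0.1, -0.8]
grip_width: 92.2
```

```bash
python3 - <<'E'
from h import *
o=bot.get_obs();print(o["time"],o["tool_pos"],o["tcp_rot"],Ttool(o)[:3,2])
p=shot("wrist");print(find(p,"driver_grip"),find(p,"holder_mouth"))
a=[cv2.convertScaleAbs(ortho(p,457,98,135,35,4),alpha=2.0),ortho(p,457,98,62,35,4),ortho(p,457,98,60,35,4)]
cv2.imwrite("pics/o2.png",np.hstack(a[:2])[:,:,::-1])
E
```

```text
4.15 [457.11409948  94.43024603 204.85649142] [-1.57013594e+00 -9.72076695e-04  2.68093609e+00] [-4.44535651e-01 -8.95760916e-01  6.60384657e-04]
[] [(array([480.5,  81.4,   7.8]), 0.91), (array([584.9, 118.8,  49.8]), 0.67)]
```

View pics/o2.png

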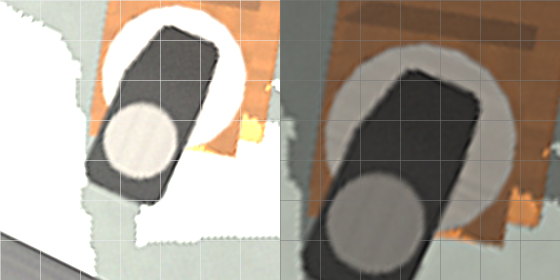

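Cap and collar centres agree on the axis at (457, 98), with the handle's short side at about 67°. I'll align, descend and grip.

Request:
arm_command:
  deltas:
    - [0.0015,0,-0.003,0]
    - [0,0.03,0,-3]
    - [0,0.03,0,0]
    - [0,0.03,0,0]
    - [0,0.027,0,0]

```text
time: 4.8
tool_pos: [457.5, 98.6, 87.0]
tcp_rot: [-1.571, 0.001, 2.734]
contact_force: [-0.6, -0.2, 0.3]
grip_width: 91.4
```

Request:
arm_command:
  deltas:
    - [0,0,0,0]
    - [0,0,0,0]
    - [0,0,0,0]
    - [0,0,0,0]
    - [0,0,0,0]
  claw: 255

```text
time: 5.3
tool_pos: [457.9, 98.4, 88.7]
tcp_rot: [-1.572, 0.002, 2.734]
contact_force: [-0.1, 0.0, 0.1]
grip_width: 56.8
```

Request:
arm_command:
  deltas:
    - [0,0,0,0]
    - [0,0,0,0]
    - [0,0,0,0]
    - [0,0,0,0]
    - [0,0,0,0]

```text
time: 5.8
tool_pos: [457.2, 98.2, 87.7]
tcp_rot: [-1.571, -0.0, 2.734]
contact_force: [-1.3, -0.6, 0.5]
grip_width: 21.9
```

Grip holds at 21.9 mm. Lift, then go beside the wide fastener for a close look.

Request:
arm_command:
  deltas:
    - [0,-0.02,0,0]
    - [0,-0.03,0,0]
    - [0,-0.03,0,0]
    - [-0.018,0,0.015,0]
    - [-0.028,0,0.023,0]

```text
time: 6.3
tool_pos: [484.5, 45.9, 168.7]
tcp_rot: [-1.572, 0.001, 2.737]
contact_force: [0.1, 0.2, -2.3]
grip_width: 22.0
```

Request:
arm_command:
  deltas:
    - [-0.028,0,0.023,0]
    - [-0.028,0,0.023,0]
    - [-0.028,0,0.023,0]
    - [-0.028,0,0.023,0]
    - [-0.028,0,0.023,0]

```text
time: 6.8
tool_pos: [567.6, -117.2, 167.2]
tcp_rot: [-1.571, -0.001, 2.734]
contact_force: [0.5, 0.1, -1.8]
grip_width: 22.0
```

Request:
arm_command:
  deltas:
    - [0,0,0,7]
    - [0,0,0,7]
    - [0,0,0,7]
    - [0,0,0,7]
    - [0,0,0,0]

```text
time: 7.3
tool_pos: [567.1, -115.8, 167.2]
tcp_rot: [-1.57, -0.001, 2.244]
contact_force: [-0.6, -0.5, -1.4]
grip_width: 21.9
```

```bash
python3 - <<'E'
from h import *
o=bot.get_obs();print(o["time"],o["tool_pos"],o["tcp_rot"],o["joint_positions"],o["grip_width"])
p=shot("wrist")
for n in("driver_tip","driver_grip","fastener_wide_slot","fastener_wide"):print(n,find(p,n))
g=np.hstack([ortho(p,604,-168,55,35,4),ortho(p,604,-168,43,35,4)])
im=np.vstack([g,p["img"][60:340]]);cv2.imwrite("pics/o3.png",im[:,:,::-1])
E
```

```text
7.3 [ 567.06040276 -115.83661945  167.21201772] [-1.57018846e+00 -8.67137813e-04  2.24405958e+00] [-3.33866328e-01  4.98898845e-01  1.47025096e+00 -5.47939804e-05
  1.17350062e+00  2.13448403e+00] 21.851813237636524
driver_tip [(array([ 474.5, -351.8,   63.2]), 0.68)]
driver_grip [(array([ 575.2, -125.7,  190.3]), 0.72)]
fastener_wide_slot [(array([ 604.9, -171.5,   55.3]), 0.82)]
fastener_wide [(array([ 604.3, -172.5,   54.4]), 0.72)]
```

View pics/o3.png

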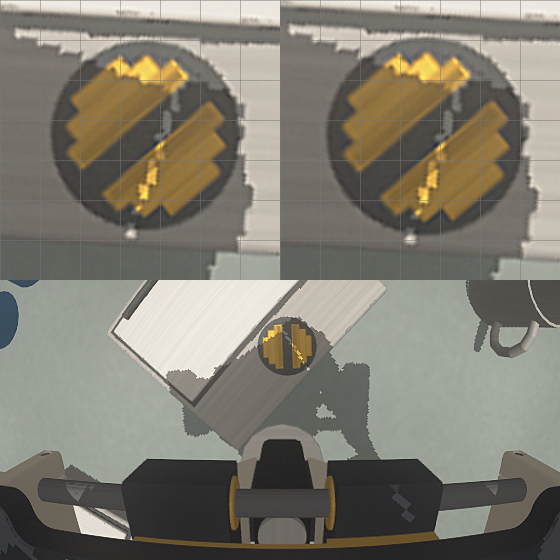

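The slot reads about 131.5° against a tool yaw of 128.6°, centred at (605.3, -169.6). I'll move over it, correct by -3° and lower carefully.

Request:
arm_command:
  deltas:
    - [-0.022,0,0.0012,0]
    - [-0.022,0,0.0012,0]
    - [-0.022,0,0.0013,0]
    - [0,0,0,-3]
    - [0,0.025,0,0]

```text
time: 8.05
tool_pos: [607.9, -171.2, 145.5]
tcp_rot: [-1.574, 0.007, 2.3]
contact_force: [0.9, 0.2, -1.7]
grip_width: 21.7
```

Request:
arm_command:
  deltas:
    - [0,0.008,0,0]
    - [0,0.006,0,0]
    - [0,0.004,0,0]
    - [0,0,0,0]

```text
time: 8.45
tool_pos: [605.7, -169.6, 124.7]
tcp_rot: [-1.571, -0.0, 2.298]
contact_force: [0.5, 0.0, -0.7]
grip_width: 21.9
```

Request:
arm_command:
  deltas:
    - [0,0.004,0,0]
    - [0,0.003,0,0]
    - [0,0.0015,0,0]
    - [0,0,0,0]

```text
time: 8.85
tool_pos: [605.6, -169.7, 116.1]
tcp_rot: [-1.571, -0.0, 2.298]
contact_force: [0.0, -0.2, -1.2]
grip_width: 21.6
```

```bash
python3 - <<'E'
from h import *
p=shot("scene");q=shot("wrist")
a=cv2.resize(p["img"][130:250,150:290],(560,480),interpolation=cv2.INTER_CUBIC)
o=bot.get_obs();print(o["tool_pos"],o["contact_force"],find(q,"driver_grip"),find(q,"driver_tip"),find(p,"driver_tip"))
cv2.imwrite("pics/s2.png",a[:,:,::-1])
E
```

```text
[ 605.72232589 -169.7946358   116.31477112] [-0.23957378 -0.20555341 -1.27403439] [(array([ 616.2, -177.4,  141.1]), 0.89)] [(array([ 619.4, -180.2,  138.4]), 0.56)] []
```

View pics/s2.png

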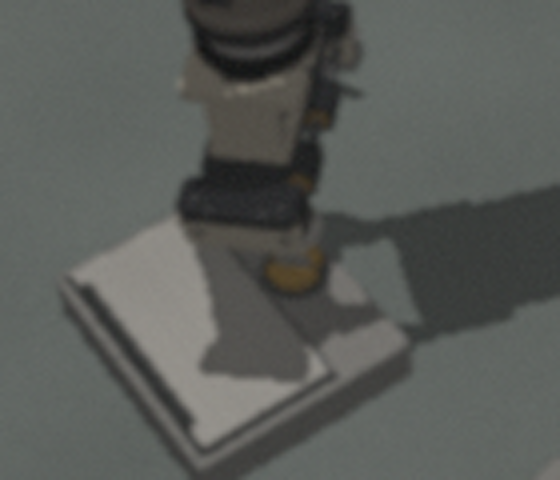

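The tip is about 1 mm above the slot floor with no contact force, so the blade is in the slot; had it sat on the head it would have touched 11 mm higher. In the scene crop the gripper is over the head at (295,270). Now turn anticlockwise.

Request:
arm_command:
  deltas:
    - [0,0,0,-6.2]
    - [0,0,0,-6.2]
    - [0,0,0,-6.2]
    - [0,0,0,-6.2]
    - [0,0,0,-6.2]

```text
time: 9.6
tool_pos: [605.5, -170.4, 116.3]
tcp_rot: [-1.57, 0.0, 2.843]
contact_force: [0.0, -1.6, -1.8]
grip_width: 22.2
```

Request:
arm_command:
  deltas:
    - [0,0,0,-6.2]
    - [0,0,0,-6.2]
    - [0,0,0,-6.2]
    - [0,0,0,-6.2]
    - [0,0,0,-6.2]

```text
time: 10.1
tool_pos: [605.6, -170.2, 116.4]
tcp_rot: [-1.57, -0.0, -2.899]
contact_force: [-0.6, -0.7, -1.1]
grip_width: 21.9
```

Request:
arm_command:
  deltas:
    - [0,0,0,-6.2]
    - [0,0,0,-6.2]
    - [0,0,0,-6.2]
    - [0,0,0,-6.2]
    - [0,0,0,-6.2]

```text
time: 10.6
tool_pos: [605.5, -170.0, 116.3]
tcp_rot: [-1.571, -0.0, -2.358]
contact_force: [-0.8, -0.5, -0.7]
grip_width: 21.8
```

Request:
arm_command:
  deltas:
    - [0,0,0,0]
    - [0,0,0,0]
    - [0,0,0,0]

```text
time: 10.9
tool_pos: [605.6, -169.9, 116.3]
tcp_rot: [-1.571, -0.0, -2.365]
contact_force: [-0.8, -0.4, -0.6]
grip_width: 22.2
```

```bash
python3 - <<'E'
from h import *
o=bot.get_obs();print(o["tool_pos"],o["tcp_rot"],o["contact_force"],o["moment"],o["grip_width"])
E
```

```text
[ 605.58647395 -169.85164336  116.29421326] [-1.57069309e+00 -2.42702765e-04 -2.36460760e+00] [-0.75252398 -0.42916129 -0.59891506] [-0.10733147  0.21141379 -0.01270352] 22.15454885207449
```

Request:
arm_command:
  deltas:
    - [0,-0.01,0,0]
    - [0,-0.02,0,0]
    - [0,-0.025,0,0]
    - [0.03,0,0,0]
    - [0.03,0,0,0]

```text
time: 11.4
tool_pos: [563.4, -211.9, 173.0]
tcp_rot: [-1.568, 0.001, -2.361]
contact_force: [-0.8, -0.7, -1.8]
grip_width: 21.9
```

Request:
arm_command:
  deltas:
    - [0,0,0,0]
    - [0,0,0,0]

```text
time: 11.6
tool_pos: [563.1, -212.2, 172.1]
tcp_rot: [-1.57, 0.001, -2.364]
contact_force: [-0.5, 0.3, -2.2]
grip_width: 21.8
```

```bash
python3 - <<'E'
from h import *
o=bot.get_obs();print(o["time"],o["tool_pos"],o["tcp_rot"],o["contact_force"],o["grip_width"])
p=shot("wrist")
g=np.hstack([ortho(p,605,-170,55,35,4),ortho(p,457,98,62,35,4)])
im=np.vstack([g,p["img"][60:340]]);cv2.imwrite("pics/o4.png",im[:,:,::-1])
E
```

```text
11.6 [ 563.07405684 -212.16589432  172.07549084] [-1.56994169e+00  8.67217632e-04 -2.36438323e+00] [-0.52338229  0.25507682 -2.15362765] 21.815062573537023
```

View pics/o4.png

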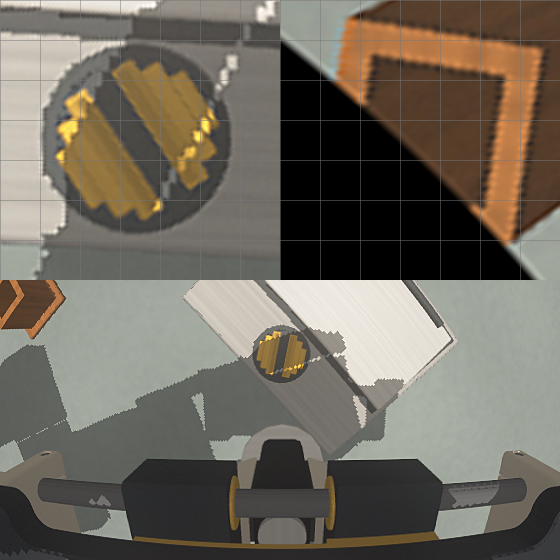

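The slot now reads about +29°, against -48.5° before, so the fastener has turned about 77° (1.35 rad) plus its start value. The holder rim corners put its mouth at about (458.5, 97.5), agreeing with the stored axis. Next, carry the screwdriver back.

Request:
arm_command:
  deltas:
    - [-0.0143,0,-0.0295,0]
    - [-0.0143,0,-0.0295,0]
    - [-0.0143,0,-0.0295,0]
    - [-0.0143,0,-0.0295,0]
    - [-0.0143,0,-0.0295,0]

```text
time: 12.15
tool_pos: [510.3, -54.6, 171.4]
tcp_rot: [-1.571, 0.001, -2.362]
contact_force: [0.2, 0.7, -0.5]
grip_width: 22.0
```

Request:
arm_command:
  deltas:
    - [-0.0143,0,-0.0295,0]
    - [-0.0143,0,-0.0295,0]
    - [-0.0143,0,-0.0295,0]
    - [-0.0143,0,-0.0295,0]
    - [-0.0143,0,-0.0295,0]

```text
time: 12.65
tool_pos: [457.3, 100.7, 171.5]
tcp_rot: [-1.571, 0.001, -2.362]
contact_force: [0.6, -0.2, -1.1]
grip_width: 21.7
```

Request:
arm_command:
  deltas:
    - [0,0,0,0]
    - [0,0,0,0]

```text
time: 12.85
tool_pos: [457.7, 99.6, 171.5]
tcp_rot: [-1.57, 0.001, -2.36]
contact_force: [-0.3, -0.5, -2.0]
grip_width: 21.7
```

Request:
arm_command:
  deltas:
    - [0.001,0.025,0.001,0]
    - [0,0.02,0,0]
    - [0,0.012,0,0]
    - [0,0.012,0,0]
    - [0,0.008,0,0]

```text
time: 13.35
tool_pos: [457.8, 96.3, 93.4]
tcp_rot: [-1.571, -0.001, -2.364]
contact_force: [-0.3, -0.9, -1.6]
grip_width: 22.0
```

Request:
arm_command:
  deltas:
    - [0,0.003,0,0]
    - [0,0.002,0,0]
    - [0,0,0,0]

```text
time: 13.65
tool_pos: [457.8, 96.9, 89.4]
tcp_rot: [-1.57, 0.0, -2.363]
contact_force: [-0.4, -0.9, -1.4]
grip_width: 21.8
```

Request:
arm_command:
  deltas:
    - [0,0.0012,0,0]
    - [0,0,0,0]

```text
time: 13.85
tool_pos: [457.6, 97.1, 88.3]
tcp_rot: [-1.57, 0.0, -2.362]
contact_force: [-0.8, 0.1, -0.6]
grip_width: 22.1
```

Request:
arm_command:
  deltas:
    - [0,0,0,0]
    - [0,0,0,0]
    - [0,0,0,0]
    - [0,0,0,0]
    - [0,0,0,0]
  claw: 0

```text
time: 14.35
tool_pos: [457.5, 97.1, 88.0]
tcp_rot: [-1.571, 0.0, -2.362]
contact_force: [0.3, -0.6, -0.1]
grip_width: 57.4
```

Request:
arm_command:
  deltas:
    - [0,0,0,0]
    - [0,0,0,0]
    - [0,0,0,0]
    - [0,0,0,0]
    - [0,0,0,0]

```text
time: 14.85
tool_pos: [457.4, 97.0, 88.0]
tcp_rot: [-1.571, -0.0, -2.363]
contact_force: [0.7, 0.6, 0.8]
grip_width: 91.3
```

Request:
arm_command:
  deltas:
    - [0,-0.02,0,0]
    - [0,-0.03,0,0]
    - [0,-0.03,0,0]
    - [0,-0.03,0,0]
    - [0.03,0,0,0]

```text
time: 15.35
tool_pos: [439.8, 76.8, 201.8]
tcp_rot: [-1.564, 0.007, -2.361]
contact_force: [0.1, -0.5, -0.8]
grip_width: 92.0
```

Request:
arm_command:
  deltas:
    - [0.03,0,0,0]
    - [0,0,0,0]
    - [0,0,0,0]

```text
time: 15.65
tool_pos: [414.9, 54.7, 198.3]
tcp_rot: [-1.57, 0.001, -2.364]
contact_force: [0.0, -0.5, 0.3]
grip_width: 91.6
```

```bash
python3 - <<'E'
from h import *
o=bot.get_obs();print(o["time"],o["tool_pos"],o["grip_width"],o["contact_force"])
p=shot("wrist");t=shot("top")
print(find(t,"pitcher_mid")[:1],find(t,"tumbler_mid")[:1],find(p,"driver_grip"))
g=np.hstack([ortho(p,457,98,135,35,4),ortho(p,457,98,62,35,4)])
c=cv2.resize(t["img"][125:265,190:400],(560,373),interpolation=cv2.INTER_CUBIC)
cv2.imwrite("pics/o5.png",np.vstack([g,c])[:600,:,::-1])
E
```

```text
15.65 [414.88963265  54.72977459 198.30982819] 91.60644111763106 [ 0.02031095 -0.53612518  0.31689962]
[(array([ 466.2, -384.1,   51.3]), 0.89)] [(array([494.1, 411.1,  50.3]), 0.61)] [(array([457.7,  97.5, 132.1]), 0.87)]
```

View pics/o5.png

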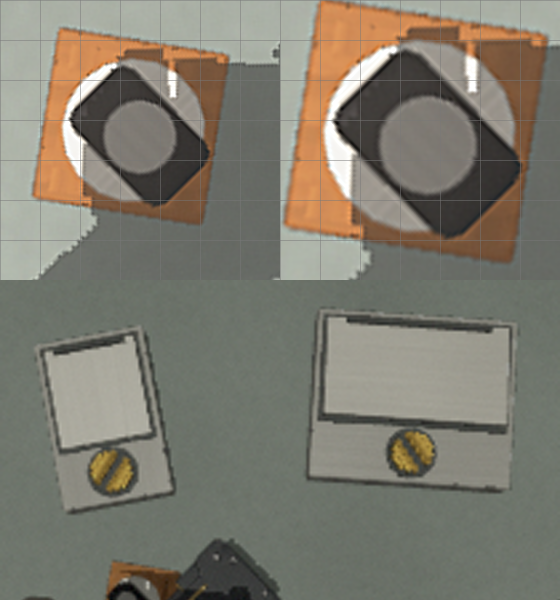

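The driver stands centred and upright, with its collar on the rim. The wide slot now lies along the other diagonal, the narrow one looks unchanged, and the pitcher and glass haven't moved. Handing in.

```bash
python3 -c "
from plant import job
print(job.close_job())"
```

```text
the job is handed in; nothing more can be done
None
```

I turned the wide panel's fastener with the screwdriver, put the screwdriver back in its holder and handed the job in at about 16 s. No verdict is reported, so the results below are my own checks.

- **Fastener:** the tool turned 93° anticlockwise with the tip about 1 mm above the slot floor. By the wrist camera, the slot turned from about −48.5° to 29°, roughly 77° (1.35 rad, needed 1.15). That is less than the tool's 93°; I put the difference down to play in the slot.
- **Panel:** I did not measure whether it rose.
- **Screwdriver:** the last wrist picture shows it upright, with its axis at about (457, 98) mm and the collar centred on the holder. I released it at the height where I had gripped it, and the gripper is open and clear.
- **Bystanders:** the narrow fastener looks unchanged. The pitcher and glass were found within about 4 mm of where they started, which is within the detector's accuracy. Forces stayed under 3 N in every reading.
- **Disagreements:** the network's early holder-mouth positions were up to about 25 mm off, and it once reported the driver tip at the pitcher. I used the collar and rim outlines instead.

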